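# Set the blank depth dial of a cap press by clicks and press the caps home

### The arm

A 6-joint arm with a two-finger parallel gripper is mounted at the origin on the work surface. World frame = base frame: x ahead of the robot, y to its left, z up, the work surface at z = 0. Lengths are in mm, angles in rad, forces in N, time in s.
With the tool pointing down it reaches from about 300 to 775 mm from the base axis. Payload 14.6 kg.
Tool frame: the origin (TCP) lies midway between the tips of the shut fingers; the grasp point (between the pads) lies 19 mm behind it (manip.hold_point_z is the distance from the TCP to the grasp point, in mm); z points along the fingers, y is the direction in which the jaws open and shut (so a half turn about z gives the same grasp; the last joint's range is limited). The gripper opens to 94 mm and grips with 3 to 60 N. Pads are 16 mm wide; open, the fingers measure 119 mm over their backs; the gripper's body (75 mm by 177 mm) begins 78 mm behind the grasp point.
Start: joints at [-1.382, 0.3, 1.521, -0, 1.321, -0.067], TCP at [139.154, -532.095, 205.446] pointing down, gripper open.
Joint ranges: [-3.03, 3.03], [-0.79, 2.21], [0.23, 2.52], [-1.04, 4.18], [0, 3.07], [-2.55, 2.55]. Speed limits (rad/s): [2.22, 2.22, 2.57, 3.14, 3.14, 3.14].

### API

Orientations are given as [roll, pitch, yaw] about the fixed x, y, z axes, in that order (R = Rz(yaw) Ry(pitch) Rx(roll)).
In Python, from cell import manip gives the robot as it stands.
- The arm moves only by the shell command python3 -m crank 'ROWS' [OPENING] [FORCE]. ROWS is JSON, a list of rows, each an object with "offset": the shift along the world's x, y, z in m, a list of three; "spin": the turn about the world's z in degrees. In form: [{"offset": [dx, dy, dz], "spin": spin}, ...]. A call has exactly 8 rows; each row is the pose to reach, as a shift and turn from the pose measured when the call began; what a row does not reach only later rows make up. A row lasts 1/12 s, in which the tool goes at most 41.7 mm and 7.16 degrees, less where a joint would pass 70% of its speed; a pose out of reach is approached as far as the arm can. A call with a gripper value outside its range is refused whole. OPENING is the opening, from 0 (shut) to 1 (fully open), set as the call begins (- or left out, the last holds). The fingers move at their own pace and stop on an object; FORCE is the grip in N (left out, the last holds). Time passes only in rows, so rows that repeat a pose let the fingers close, or fill a call up. It gives the time, the measured TCP pose, the force and the opening at its end, in the units of the state.
- manip.read_state(): the state, without advancing time (a new reading comes with each control period).
- manip.camera(name): name is "side" or "top"; returns a dict with "pixels" (480x640x3 uint8, red, green, blue), "fx", "fy", "cx", "cy" (pixels), "k1" (the pictures are not rectified: a ray, as slopes to the right and down, at radius r is drawn at 1 + k1 r^2 times it, then the intrinsics apply), "extrinsics" (4x4, takes a point from world to camera coordinates). Camera axes: x right, y down, z forward; pixel columns grow to the right and rows downward; lengths in mm; the calibration is good to about 2 mm. A picture is of the moment at which its call begins. There is no depth.
- manip.sign_off(): hands the job in, once; it reports no verdict.
Trained networks look in a picture, given as the dict that the camera call returned (one of the last four; its "shot" number tells which), for a name from the list of things; names that differ only in an ending like _2 or _b are one class to them, and where a whole thing is asked for, a point or a joint stands for the part that bears it (a point fixed in the world has none). Each returns a list of dicts, best first, with "conf" (0 to 1); they miss things now and then, are a little off and sometimes report something else, mostly with a low value. They report only what shows in the picture. A call takes as long as a camera call.
- manip.search_frame(picture, name): "location" ([x, y, z] in mm, in world coordinates, good to about 4 mm: the middle of the surface that is visible of it).
- manip.masks_of(picture, name): "mask" (480x640 bool, what is visible of it).
The state is a dict: "clock": time; "joints": joint angles; "qd": joint speeds; "effort": joint torques, N m; "eef_pos": TCP position; "eef_rot": TCP orientation; "wrist_force": force on the tool from outside, world axes, zero at the start; "moment": the same for the moment, N m; "finger_gap": finger opening in mm.
Only numpy, scipy, OpenCV 4.12 (cv2) and the standard library are available. Lean on these libraries where they do the work, as an engineer would, in place of code of your own. Each camera call takes 0.05 s, during which the arm holds its last target. There are 200 camera calls.

### The job

The depth dial of the cap press has no markings: turn it gently anticlockwise (seen from above) until it meets its end stop, without forcing the stop, then turn it clockwise exactly four clicks and leave it resting in the fourth click. Then push the press's ram all the way down to seat the row of tube caps, let it come up again and let go; leave everything else on the bench where it is.

Things in the scene. Friction and masses are not known exactly. Their poses are not given: they have to be found in the camera images.
- dial_grip (a point): Point on the dial's vertical axis at the height to grip, 22 mm above the dial plate, 13 mm below the dial's top; fixed to the press, does not turn with the dial. The dial: black twelve-sided knob, 44 mm across flats, 35 mm tall, on the white block (top 110 x 100 mm) at one end of the press. At every rest a pair of flats faces this point's x axis (and each 30 degrees from it): grip flat on flats, with about 30 N.
- dial_top (a point): Middle of the dial's flat top (fixed to the press, does not turn). Rest positions 0 to 9, 30 degrees (0.52 rad) apart, all look alike; 0 is at the end stop, clockwise from above counts up. It starts at rest at one of 2 to 4. Leaving a rest takes about 0.2 N m, fading to none half-way; from there it pulls, up to 0.25 N m, into the next; let go anywhere, it settles into a rest.
- dial_plate (a point): Middle of the bare metal plate under the dial, 67 mm above the bench, 2 mm above the block's top. The end stop at position 0 is sprung: turned against it, the dial at once resists with about 0.3 N m, then about 1.2 N m per rad more, and does not fade as a click does; over about 0.55 N m (0.2 rad past position 0) it counts as forced. Let go, it comes back to 0.
- depth_pin (a joint): Rise of the small steel depth pin (6 mm across) beside the dial, in m, moved by the dial: 0 at the end stop, 0.0001 (0.1 mm) more per click clockwise, so 0.0004 at the fourth click. Far too small a movement to be told from measurements: count clicks by feel.
- ram_top (a point): Centre of the top of the ram's round grey push head (36 mm across, top 22 mm above its stem foot), 107 mm above the bench when up, on the bridge at the other end of the press, 130 mm from the dial axis. Pushed straight down it travels 10 mm against a spring (4 N at first, 9 N at the bottom) and comes up by itself.
- ram (a joint): How far the ram is pushed down, m: 0 up, 0.010 fully down.
- press_mid (a point): Middle of the underside of the cap press, which is fixed to the bench: a 150 x 250 mm base slab 15 mm thick, +y towards the dial block, x across; the press column and bridge (top 80 mm above the bench) stand on its -y end. The dial's axis is at y = +65 mm, the ram's at y = -65 mm, both at x = 0.
- rack: Bystander, to be left alone: blue tube rack with four red-capped tubes, 70 x 150 x 107 mm; origin at the middle of its underside.
- bottle: Bystander, to be left alone: lab bottle with blue cap, 80 mm across, 170 mm tall; origin at the middle of its underside.
- tip_box: Bystander, to be left alone: orange pipette tip box, 85 x 125 x 38 mm; origin at the middle of its underside.
- pipette: Bystander, to be left alone: pipette lying on the bench, 230 mm long, 22 mm thick; origin at the middle of its underside.
- tray: Bystander, to be left alone: flat black two-part tray, 90 x 130 x 28 mm; origin at the middle of its underside.
- pen_pot: Bystander, to be left alone: white open pot, 70 mm across, 90 mm tall; origin at the middle of its underside.
- jar: Bystander, to be left alone: white screw-top jar, 72 mm across, 85 mm tall; origin at the middle of its underside.

How it is judged:
By the outcome, as a careful person would: the job done as asked, in the order asked, and still so for the second after the job is handed in, with the robot touching nothing.
It also fails if it takes over 70 s, if anything falls off the work surface, if the arm or the gripper's body presses on something with over 40 N, if the wrist force passes 120 N, or if a joint passes its speed limit or range.

## Working session

There is one attempt and no reset: what is moved stays moved. The work goes in short steps, Python scripts to look and compute and a shell command to move; the robot and the scene stay as the last step left them, time stands still between calls to the robot, and variables do not carry over. Pictures are saved under pics/ and viewed, about 8 in all and at most 12, crops included, and the job is handed in when it is done.

```bash
mkdir -p pics; ls
python3 - <<'E'
from cell import manip
import cv2,numpy as np
s=manip.read_state(); print({k:np.round(v,3).tolist() for k,v in s.items()})
for c in("top","side"):
    p=manip.camera(c); cv2.imwrite(f"pics/{c}0.png",p["pixels"][:,:,::-1])
    print(c,p["fx"],p["cx"],p["cy"],p["k1"],np.round(p["extrinsics"],3).tolist())
    for n in("dial_grip","dial_top","dial_plate","ram_top","press_mid","depth_pin","ram"):
        print(n,[(np.round(d["location"],1).tolist(),round(d["conf"],2)) for d in manip.search_frame(p,n)[:2]])
E
```

```text
pics
{'clock': 0.0, 'joints': [-1.382, 0.3, 1.522, -0.0, 1.321, -0.067], 'qd': [-0.001, -0.0, -0.0, -0.0, 0.001, 0.001], 'effort': [0.002, -53.181, -35.274, 0.071, 0.024, -0.0], 'eef_pos': [139.099, -531.834, 204.874], 'eef_rot': [-3.14, -0.0, 0.256], 'wrist_force': [-0.415, -0.078, -0.355], 'moment': [-0.001, -0.021, 0.002], 'finger_gap': 93.944}
top 508.8869795782629 320.9349970206855 238.88267723141624 -0.10137482815885347 [[0.013, -1.0, 0.012, 9.248], [-0.998, -0.013, -0.055, 510.389], [0.055, -0.011, -0.998, 1272.216], [0.0, 0.0, 0.0, 1.0]]
dial_grip [([540.2, 70.0, 68.2], 0.74)]
dial_top [([538.1, 71.2, 66.6], 0.93)]
dial_plate [([541.0, 66.8, 67.0], 0.74)]
ram_top [([511.9, 12.7, 105.3], 0.48)]
press_mid [([544.0, 72.6, 60.2], 0.6), ([513.0, 14.7, 107.2], 0.37)]
depth_pin []
ram [([514.6, 12.8, 105.0], 0.58)]
side 547.5267460111644 325.1384927677335 236.2019683408013 -0.16469610878935298 [[-0.778, -0.628, 0.002, 403.989], [-0.413, 0.51, -0.755, 290.099], [0.473, -0.588, -0.656, 1075.08], [0.0, 0.0, 0.0, 1.0]]
dial_grip []
dial_top [([520.1, 88.3, 57.6], 0.83)]
dial_plate [([520.5, 88.3, 63.5], 0.72)]
ram_top [([511.7, 18.6, 106.0], 0.62), ([701.4, 23.9, 8.8], 0.35)]
press_mid [([517.3, 88.9, 62.6], 0.59)]
depth_pin []
ram [([507.0, 20.3, 107.6], 0.63)]
```

View pics/top0.png

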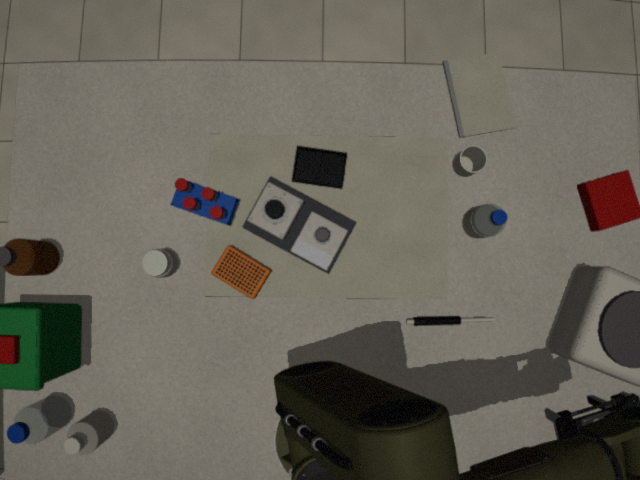

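View pics/side0.png

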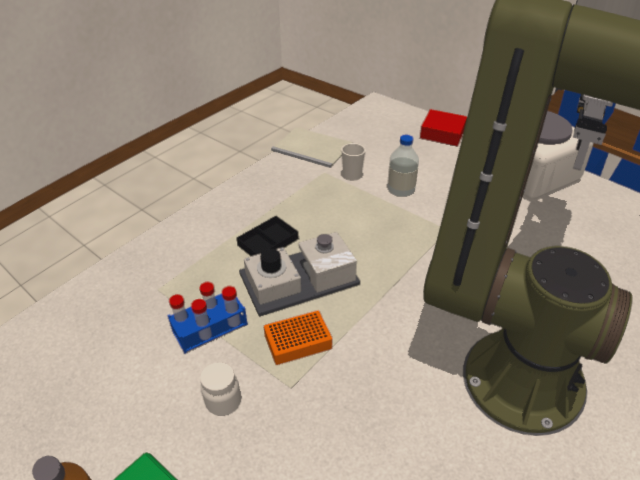

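```bash
cat > h.py <<'E'
import numpy as np,cv2
def K(p): return np.array([[p["fx"],0,p["cx"]],[0,p["fy"],p["cy"]],[0,0,1.]]),np.array([p["k1"],0,0,0.])
def unproj(p,uv,z):
    k,d=K(p); E=np.array(p["extrinsics"]); n=cv2.undistortPoints(np.array(uv,float).reshape(-1,1,2),k,d)[:,0]
    r=np.c_[n,np.ones(len(n))]@E[:3,:3]; c=-E[:3,:3].T@E[:3,3]
    return c+r*((z-c[2])/r[:,2])[:,None]
def proj(p,X):
    k,d=K(p); E=np.array(p["extrinsics"]); return cv2.projectPoints(np.array(X,float).reshape(-1,1,3),cv2.Rodrigues(E[:3,:3])[0],E[:3,3],k,d)[0][:,0]
E
python3 - <<'E'
from cell import manip
import cv2,numpy as np
from h import *
p=manip.camera("top"); im=p["pixels"]
crop=im[165:285,230:370,::-1]; cv2.imwrite("pics/crop1.png",cv2.resize(crop,None,fx=5,fy=5,interpolation=cv2.INTER_CUBIC))
hsv=cv2.cvtColor(im,cv2.COLOR_RGB2GRAY)
m=np.zeros_like(hsv);m[195:224,260:290]=hsv[195:224,260:290]<50
n,l,st,ce=cv2.connectedComponentsWithStats(m); i=1+st[1:,4].argmax(); print("dial blob",st[i],ce[i],unproj(p,ce[i],102))
for n in("ram_top","press_mid","dial_top"):
    for d in manip.masks_of(p,n)[:1]:
        ys,xs=np.nonzero(d["mask"]); r=cv2.minAreaRect(np.c_[xs,ys].astype(np.float32)); print(n,d["conf"],len(xs),xs.mean(),ys.mean(),r, unproj(p,[xs.mean(),ys.mean()],107))
c=unproj(p,[(270,178),(356,222),(329,272),(245,227)],15);print(c.round(1),c.mean(0))
for a in range(4): v=c[(a+1)%4]-c[a]; print(np.linalg.norm(v),np.degrees(np.arctan2(v[1],v[0])))
E
```

```text
dial blob [265 200  19  19 277] [274.27436823 208.83393502] [[574.98820529 127.99223693 102.        ]]
ram_top 0.66 173 321.87861271676303 233.82080924855492 ((321.7500305175781, 233.75003051757812), (13.435027122497559, 14.142135620117188), 45.0) [[517.03004884  14.88358086 107.        ]]
press_mid 0.74 5721 298.8842859639923 224.1597622793218 ((298.6236572265625, 223.94573974609375), (99.50841522216797, 60.06781005859375), 27.64597511291504) [[539.02899244  69.14269274 107.        ]]
dial_top 0.87 5774 299.00432975406994 224.11794250086595 ((298.712158203125, 224.03155517578125), (98.15097045898438, 59.901763916015625), 28.442928314208984) [[539.13124698  68.86246723 107.        ]]
[[663.6 147.5  15. ]
 [554.2 -72.4  15. ]
 [426.9  -5.5  15. ]
 [537.7 208.4  15. ]] [545.60938831  69.49514869  15.        ]
245.61378462656793 -116.45741953172883
143.7764744339595 152.25730033006286
240.82647663544304 62.61423277541846
139.8475107671864 -25.804364224319855
```

View pics/crop1.png

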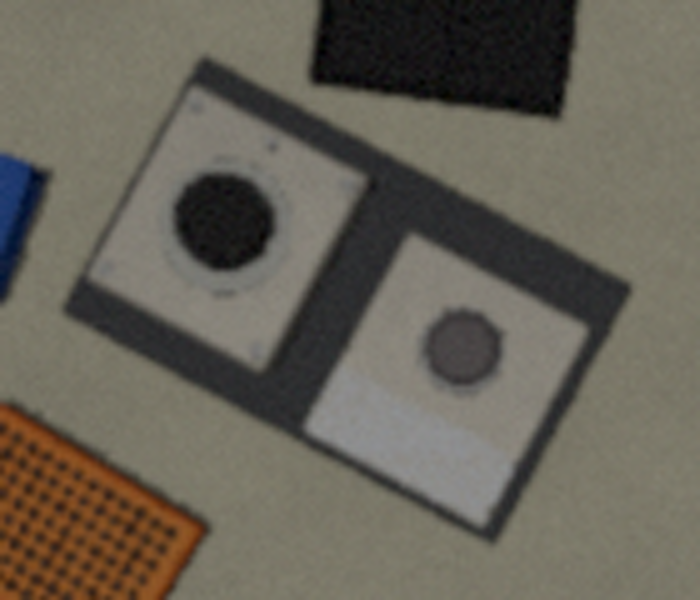

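```bash
python3 -m crank '[{"offset":[0.01,0.015,0],"spin":1},{"offset":[0.03,0.045,0],"spin":3},{"offset":[0.05,0.076,0],"spin":5},{"offset":[0.07,0.106,0],"spin":7},{"offset":[0.09,0.136,0],"spin":9},{"offset":[0.11,0.167,0],"spin":11},{"offset":[0.13,0.197,0],"spin":13},{"offset":[0.15,0.227,0],"spin":15}]' 1 30
python3 -m crank '[{"offset":[0.02,0.03,0],"spin":1},{"offset":[0.04,0.061,0],"spin":2},{"offset":[0.06,0.091,0],"spin":3},{"offset":[0.08,0.121,0],"spin":3},{"offset":[0.1,0.151,0],"spin":3},{"offset":[0.12,0.182,0],"spin":3},{"offset":[0.14,0.212,0],"spin":3},{"offset":[0.15,0.227,0],"spin":3}]'
```

```text
clock: 1.67
eef_pos: [289.7, -303.5, 205.6]
eef_rot: [3.141, -0.0, 0.519]
wrist_force: [1.0, -1.9, -0.7]
finger_gap: 94.2
clock: 2.33
eef_pos: [441.0, -73.7, 205.8]
eef_rot: [3.141, -0.001, 0.573]
wrist_force: [-1.1, -0.6, -0.2]
finger_gap: 94.1
```

```bash
python3 -m crank '[{"offset":[0.018,0.027,0],"spin":0},{"offset":[0.037,0.056,0],"spin":0},{"offset":[0.056,0.084,0],"spin":0},{"offset":[0.075,0.113,0],"spin":0},{"offset":[0.094,0.142,-0.01],"spin":0},{"offset":[0.113,0.17,-0.025],"spin":0},{"offset":[0.127,0.192,-0.04],"spin":0},{"offset":[0.134,0.202,-0.05],"spin":0}]'
python3 - <<'E'
from cell import manip
import cv2,numpy as np
from h import *
p=manip.camera("side"); s=manip.read_state(); print(np.round(s["eef_pos"],1),np.round(s["eef_rot"],3),np.round(s["joints"],2),np.round(s["moment"],3))
a=np.radians(63);y=np.array([np.cos(a),np.sin(a),0]);
D=np.array([575,128,0.]);R=np.array([517,14.9,0])
P=proj(p,[D+[0,0,102],D+[0,0,67],R+[0,0,107],s["eef_pos"]]);print(P.round(1))
im=p["pixels"][:,:,::-1].copy()
big=cv2.resize(im[190:320,215:375],None,fx=5,fy=5,interpolation=cv2.INTER_CUBIC)
for q in P: cv2.circle(big,tuple(int(v) for v in ((q-[215,190]+.5)*5)),3,(0,255,0),-1)
cv2.imwrite("pics/side1.png",big[:600])
E
```

```text
clock: 3.0
eef_pos: [575.6, 130.9, 153.9]
eef_rot: [-3.141, 0.0, 0.575]
wrist_force: [-1.2, -1.0, 0.0]
finger_gap: 94.3
[575.3 131.2 152.2] [-3.14e+00  2.00e-03  5.76e-01] [0.16 0.44 1.46 0.   1.25 1.16] [-0.005  0.04  -0.014]
[[269.1 254.7]
 [270.1 266.1]
 [321.9 237.6]
 [266.4 238.2]]
```

View pics/side1.png

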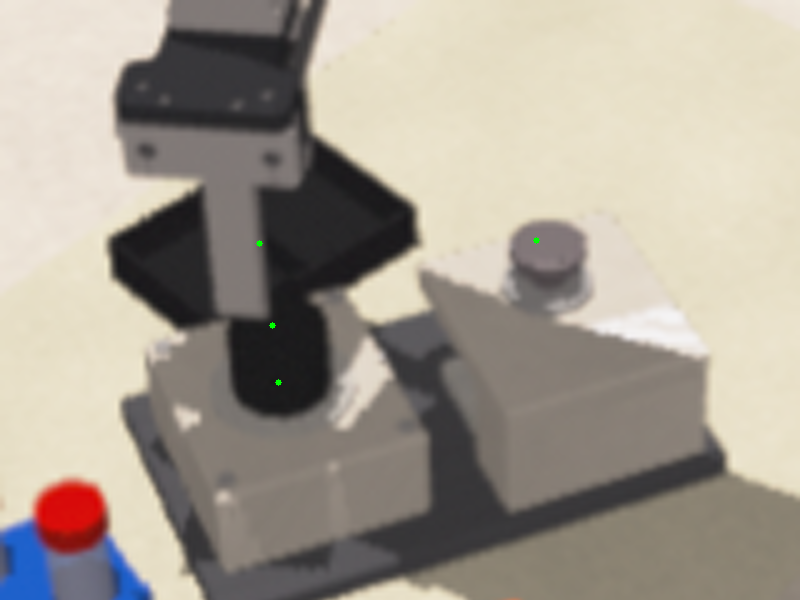

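```bash
python3 -m crank '[{"offset":[0,-0.001,-0.01],"spin":0},{"offset":[0,-0.003,-0.025],"spin":0},{"offset":[0,-0.003,-0.04],"spin":0},{"offset":[0,-0.003,-0.055],"spin":0},{"offset":[0,-0.003,-0.068],"spin":0},{"offset":[0,-0.003,-0.076],"spin":0},{"offset":[0,-0.003,-0.08],"spin":0},{"offset":[0,-0.003,-0.08],"spin":0}]' 1
python3 - <<'E'
from cell import manip
import numpy as np
s=manip.read_state(); print(np.round(s["eef_pos"],1),np.round(s["eef_rot"],3),np.round(s["moment"],3))
E
```

```text
clock: 3.72
eef_pos: [575.0, 127.7, 71.7]
eef_rot: [-3.14, 0.003, 0.575]
wrist_force: [-0.5, 1.2, -0.8]
finger_gap: 94.1
[575.  127.7  71.7] [-3.14e+00  3.00e-03  5.75e-01] [0.003 0.013 0.   ]
```

```bash
cat > st.py <<'E'
from cell import manip
import numpy as np
s=manip.read_state(); print("POS",np.round(s["eef_pos"],1),"yaw",round(float(np.degrees(s["eef_rot"][2])),2),"F",np.round(s["wrist_force"],1),"M",np.round(s["moment"],3),"gap",round(s["finger_gap"],1),"j6",round(s["joints"][5],2))
E
python3 -m crank '[{"offset":[0,0,0],"spin":0},{"offset":[0,0,0],"spin":0},{"offset":[0,0,0],"spin":0},{"offset":[0,0,0],"spin":0},{"offset":[0,0,0],"spin":0},{"offset":[0,0,0],"spin":0},{"offset":[0,0,0],"spin":0},{"offset":[0,0,0],"spin":0}]' 0 6; python3 st.py
```

```text
clock: 4.38
eef_pos: [574.7, 128.1, 71.8]
eef_rot: [-3.139, 0.003, 0.575]
wrist_force: [-6.0, 9.6, 4.1]
finger_gap: 45.6
POS [574.7 128.1  71.8] yaw 32.94 F [-6.   9.6  4.1] M [ 1.918  1.29  -0.005] gap 45.6 j6 1.15
```

```bash
python3 -m crank '[{"offset":[0,0,0],"spin":0},{"offset":[-0.0003,0.0005,0],"spin":0},{"offset":[-0.0006,0.001,0],"spin":0},{"offset":[-0.0006,0.001,0],"spin":0},{"offset":[-0.0006,0.001,0],"spin":0},{"offset":[-0.0006,0.001,0],"spin":0},{"offset":[-0.0006,0.001,0],"spin":0},{"offset":[-0.0006,0.001,0],"spin":0}]' 0 6; python3 st.py
```

```text
clock: 5.05
eef_pos: [574.1, 129.0, 71.8]
eef_rot: [-3.139, 0.003, 0.575]
wrist_force: [-0.4, -0.7, 0.1]
finger_gap: 43.7
POS [574.1 129.   71.8] yaw 32.94 F [-0.4 -0.7  0.1] M [-0.188  0.038 -0.08 ] gap 43.7 j6 1.15
```

```bash
python3 -m crank '[{"offset":[0,0,0],"spin":0},{"offset":[0,0,0],"spin":0},{"offset":[0,0,0],"spin":0},{"offset":[0,0,0],"spin":0},{"offset":[0,0,0],"spin":0},{"offset":[0,0,0],"spin":0},{"offset":[0,0,0],"spin":0},{"offset":[0,0,0],"spin":0}]' 0 30; python3 st.py
```

```text
clock: 5.72
eef_pos: [574.1, 129.0, 71.8]
eef_rot: [-3.139, 0.003, 0.575]
wrist_force: [0.5, -1.7, 0.4]
finger_gap: 43.8
POS [574.1 129.   71.8] yaw 32.94 F [ 0.5 -1.7  0.4] M [-0.199  0.044 -0.012] gap 43.8 j6 1.15
```

```bash
python3 -m crank '[{"offset":[0,0,0],"spin":1},{"offset":[0,0,0],"spin":2},{"offset":[0,0,0],"spin":3},{"offset":[0,0,0],"spin":4},{"offset":[0,0,0],"spin":5},{"offset":[0,0,0],"spin":5},{"offset":[0,0,0],"spin":5},{"offset":[0,0,0],"spin":5}]'; python3 st.py
```

```text
clock: 6.38
eef_pos: [574.2, 128.9, 71.8]
eef_rot: [-3.139, 0.003, 0.662]
wrist_force: [0.0, -2.4, 0.2]
finger_gap: 44.0
POS [574.2 128.9  71.8] yaw 37.93 F [ 0.  -2.4  0.2] M [-0.576 -0.047 -0.355] gap 44.0 j6 1.07
```

```bash
python3 -m crank '[{"offset":[0,0,0],"spin":0.5},{"offset":[0,0,0],"spin":1},{"offset":[0,0,0],"spin":1.5},{"offset":[0,0,0],"spin":2},{"offset":[0,0,0],"spin":2},{"offset":[0,0,0],"spin":2},{"offset":[0,0,0],"spin":2},{"offset":[0,0,0],"spin":2}]'; for i in 1 2; do python3 st.py; python3 -c "from cell import manip;manip.camera('top')"; done
```

```text
clock: 7.05
eef_pos: [574.2, 128.9, 71.8]
eef_rot: [-3.139, 0.003, 0.697]
wrist_force: [0.4, -1.4, 0.1]
finger_gap: 43.9
POS [574.2 128.9  71.8] yaw 39.92 F [ 0.4 -1.4  0.1] M [-0.57  -0.067 -0.165] gap 43.9 j6 1.03
POS [574.2 128.9  71.8] yaw 39.92 F [ 0.3 -2.4 -0.1] M [-0.553 -0.099 -0.203] gap 43.9 j6 1.03
```

```bash
cat > m.py <<'E'
from cell import manip
import numpy as np
L=[]
for i in range(6):
    s=manip.read_state(); L.append(np.r_[s["wrist_force"],s["moment"],np.degrees(s["eef_rot"][2])]); manip.camera("top")
L=np.array(L); print(np.round(s["eef_pos"],1),"yaw",L[:,6].mean().round(2),"F",L[:,:3].mean(0).round(1),"Mz",L[:,5].round(2),"mean",L[:,5].mean().round(3),"gap",round(s["finger_gap"],1),"t",s["clock"])
E
python3 -m crank '[{"offset":[0,0,0],"spin":4},{"offset":[0,0,0],"spin":9},{"offset":[0,0,0],"spin":14},{"offset":[0,0,0],"spin":19},{"offset":[0,0,0],"spin":23},{"offset":[0,0,0],"spin":23},{"offset":[0,0,0],"spin":23},{"offset":[0,0,0],"spin":23}]'; python3 m.py
```

```text
clock: 7.82
eef_pos: [574.5, 128.6, 71.8]
eef_rot: [-3.14, 0.003, 1.098]
wrist_force: [3.4, -4.0, -1.3]
finger_gap: 43.8
[574.5 128.6  71.8] yaw 62.93 F [ 2.7 -3.9 -0.9] Mz [-0.01 -0.01  0.   -0.02 -0.01  0.02] mean -0.005 gap 43.8 t 8.0667
```

```bash
python3 -m crank '[{"offset":[0,0,0],"spin":1},{"offset":[0,0,0],"spin":2},{"offset":[0,0,0],"spin":3},{"offset":[0,0,0],"spin":4},{"offset":[0,0,0],"spin":5},{"offset":[0,0,0],"spin":5},{"offset":[0,0,0],"spin":5},{"offset":[0,0,0],"spin":5}]'; python3 m.py
```

```text
clock: 8.78
eef_pos: [574.6, 128.6, 71.8]
eef_rot: [-3.141, 0.003, 1.185]
wrist_force: [2.1, -4.0, -0.1]
finger_gap: 43.6
[574.6 128.6  71.8] yaw 67.92 F [ 2.8 -3.6 -0.5] Mz [-0.28 -0.28 -0.36 -0.37 -0.31 -0.28] mean -0.312 gap 44.1 t 9.0333
```

```bash
python3 -m crank '[{"offset":[0,0,0],"spin":0.5},{"offset":[0,0,0],"spin":1},{"offset":[0,0,0],"spin":1.5},{"offset":[0,0,0],"spin":2},{"offset":[0,0,0],"spin":2},{"offset":[0,0,0],"spin":2},{"offset":[0,0,0],"spin":2},{"offset":[0,0,0],"spin":2}]'; python3 m.py
```

```text
clock: 9.75
eef_pos: [574.6, 128.5, 71.8]
eef_rot: [-3.141, 0.003, 1.22]
wrist_force: [2.3, -4.3, -1.5]
finger_gap: 44.0
[574.6 128.6  71.8] yaw 69.92 F [ 3.2 -3.7 -1.1] Mz [-0.23 -0.21 -0.21 -0.2  -0.23 -0.2 ] mean -0.214 gap 43.8 t 10.0
```

Falling with angle, so it is a click. Go to the next rest (93°).

```bash
python3 -m crank '[{"offset":[0,0,0],"spin":4},{"offset":[0,0,0],"spin":9},{"offset":[0,0,0],"spin":14},{"offset":[0,0,0],"spin":19},{"offset":[0,0,0],"spin":23},{"offset":[0,0,0],"spin":23},{"offset":[0,0,0],"spin":23},{"offset":[0,0,0],"spin":23}]'; python3 m.py
python3 -m crank '[{"offset":[0,0,0],"spin":1},{"offset":[0,0,0],"spin":2},{"offset":[0,0,0],"spin":3},{"offset":[0,0,0],"spin":4},{"offset":[0,0,0],"spin":5},{"offset":[0,0,0],"spin":5},{"offset":[0,0,0],"spin":5},{"offset":[0,0,0],"spin":5}]'; python3 m.py
```

```text
clock: 10.72
eef_pos: [575.0, 128.5, 71.8]
eef_rot: [3.142, 0.003, 1.622]
wrist_force: [6.3, -3.0, -3.0]
finger_gap: 43.5
[575.  128.5  71.8] yaw 92.93 F [ 6.  -4.  -3.2] Mz [-0.01 -0.05  0.02 -0.04 -0.06 -0.04] mean -0.03 gap 43.6 t 10.9667
clock: 11.68
eef_pos: [575.1, 128.5, 71.8]
eef_rot: [3.141, 0.003, 1.709]
wrist_force: [4.3, -3.2, -2.6]
finger_gap: 43.7
[575.1 128.5  71.8] yaw 97.94 F [ 4.6 -3.4 -1.6] Mz [-0.32 -0.27 -0.31 -0.27 -0.33 -0.27] mean -0.296 gap 43.9 t 11.9333
```

```bash
python3 -m crank '[{"offset":[0,0,0],"spin":0.5},{"offset":[0,0,0],"spin":1},{"offset":[0,0,0],"spin":1.5},{"offset":[0,0,0],"spin":2},{"offset":[0,0,0],"spin":2},{"offset":[0,0,0],"spin":2},{"offset":[0,0,0],"spin":2},{"offset":[0,0,0],"spin":2}]'; python3 m.py
```

```text
clock: 12.65
eef_pos: [575.2, 128.5, 71.9]
eef_rot: [3.141, 0.003, 1.745]
wrist_force: [4.8, -4.1, -1.7]
finger_gap: 43.8
[575.2 128.5  71.8] yaw 99.95 F [ 4.3 -3.4 -1.5] Mz [-0.2  -0.18 -0.22 -0.2  -0.19 -0.23] mean -0.205 gap 43.6 t 12.9
```

Click again. On to 123°, then probe.

```bash
python3 -m crank '[{"offset":[0,0,0],"spin":4},{"offset":[0,0,0],"spin":9},{"offset":[0,0,0],"spin":14},{"offset":[0,0,0],"spin":19},{"offset":[0,0,0],"spin":23},{"offset":[0,0,0],"spin":23},{"offset":[0,0,0],"spin":23},{"offset":[0,0,0],"spin":23}]'; python3 m.py
python3 -m crank '[{"offset":[0,0,0],"spin":1},{"offset":[0,0,0],"spin":2},{"offset":[0,0,0],"spin":3},{"offset":[0,0,0],"spin":4},{"offset":[0,0,0],"spin":5},{"offset":[0,0,0],"spin":5},{"offset":[0,0,0],"spin":5},{"offset":[0,0,0],"spin":5}]'; python3 m.py
```

```text
clock: 13.62
eef_pos: [575.6, 128.7, 71.8]
eef_rot: [3.14, 0.004, 2.146]
wrist_force: [7.0, -2.6, -3.5]
finger_gap: 43.8
[575.6 128.7  71.8] yaw 122.99 F [ 7.  -2.7 -3.9] Mz [-0.02 -0.02  0.02 -0.07 -0.09  0.04] mean -0.024 gap 43.8 t 13.8667
clock: 14.58
eef_pos: [575.6, 128.7, 71.8]
eef_rot: [3.14, 0.004, 2.234]
wrist_force: [5.1, -3.7, -0.7]
finger_gap: 43.5
[575.6 128.7  71.8] yaw 127.99 F [ 4.9 -2.5 -1.3] Mz [-0.55 -0.56 -0.56 -0.55 -0.55 -0.58] mean -0.558 gap 43.7 t 14.8333
```

```bash
python3 -m crank '[{"offset":[0,0,0],"spin":-2},{"offset":[0,0,0],"spin":-5},{"offset":[0,0,0],"spin":-5},{"offset":[0,0,0],"spin":-5},{"offset":[0,0,0],"spin":-5},{"offset":[0,0,0],"spin":-5},{"offset":[0,0,0],"spin":-5},{"offset":[0,0,0],"spin":-5}]'; python3 m.py
python3 -m crank '[{"offset":[0,0,0],"spin":-5},{"offset":[0,0,0],"spin":-10},{"offset":[0,0,0],"spin":-15},{"offset":[0,0,0],"spin":-20},{"offset":[0,0,0],"spin":-25},{"offset":[0,0,0],"spin":-30},{"offset":[0,0,0],"spin":-30},{"offset":[0,0,0],"spin":-30}]'; python3 m.py
```

```text
clock: 15.55
eef_pos: [575.6, 128.7, 71.8]
eef_rot: [3.14, 0.004, 2.147]
wrist_force: [2.4, -4.6, -1.0]
finger_gap: 43.7
[575.6 128.7  71.8] yaw 123.03 F [ 3.1 -3.8 -1. ] Mz [-0.04 -0.06 -0.1  -0.09 -0.06 -0.06] mean -0.067 gap 44.1 t 15.8
clock: 16.52
eef_pos: [575.1, 128.6, 71.8]
eef_rot: [3.141, 0.004, 1.626]
wrist_force: [-1.1, -5.3, 5.1]
finger_gap: 43.7
[575.1 128.6  71.8] yaw 93.21 F [-1.7 -5.2  3.5] Mz [-0.11 -0.02 -0.11 -0.07 -0.12 -0.03] mean -0.078 gap 43.7 t 16.7667
```

```bash
python3 -m crank '[{"offset":[0,0,0],"spin":-5},{"offset":[0,0,0],"spin":-10},{"offset":[0,0,0],"spin":-15},{"offset":[0,0,0],"spin":-20},{"offset":[0,0,0],"spin":-25},{"offset":[0,0,0],"spin":-30},{"offset":[0,0,0],"spin":-30},{"offset":[0,0,0],"spin":-30}]'; python3 m.py
python3 -m crank '[{"offset":[0,0,0],"spin":-5},{"offset":[0,0,0],"spin":-10},{"offset":[0,0,0],"spin":-15},{"offset":[0,0,0],"spin":-20},{"offset":[0,0,0],"spin":-25},{"offset":[0,0,0],"spin":-30},{"offset":[0,0,0],"spin":-30},{"offset":[0,0,0],"spin":-30}]'; python3 m.py
```

```text
clock: 17.48
eef_pos: [574.6, 128.7, 71.8]
eef_rot: [-3.141, 0.004, 1.108]
wrist_force: [-3.9, -2.9, 3.6]
finger_gap: 43.8
[574.6 128.7  71.8] yaw 63.48 F [-4.5 -3.5  3.7] Mz [-0.03 -0.06 -0.08 -0.07 -0.1  -0.09] mean -0.074 gap 43.6 t 17.7333
clock: 18.45
eef_pos: [574.3, 129.0, 71.8]
eef_rot: [-3.14, 0.005, 0.589]
wrist_force: [-4.8, -0.9, 4.0]
finger_gap: 44.3
[574.2 129.   71.8] yaw 33.77 F [-5.2 -0.5  4.2] Mz [-0.2  -0.19 -0.2  -0.2  -0.16 -0.21] mean -0.191 gap 43.8 t 18.7
```

```bash
python3 -m crank '[{"offset":[0,0,0],"spin":-5},{"offset":[0,0,0],"spin":-10},{"offset":[0,0,0],"spin":-15},{"offset":[0,0,0],"spin":-20},{"offset":[0,0,0],"spin":-26},{"offset":[0,0,0],"spin":-31},{"offset":[0,0,0],"spin":-31},{"offset":[0,0,0],"spin":-31}]'; python3 m.py
```

```text
clock: 19.42
eef_pos: [574.0, 129.4, 71.8]
eef_rot: [-3.139, 0.005, 0.055]
wrist_force: [-5.5, 4.2, 4.6]
finger_gap: 43.6
[574.1 129.4  71.8] yaw 3.15 F [-5.   2.9  3.9] Mz [-0.16 -0.14 -0.15 -0.13 -0.17 -0.17] mean -0.155 gap 43.9 t 19.6667
```

```bash
python3 -m crank '[{"offset":[0,0,0],"spin":-0.5},{"offset":[0,0,0],"spin":-1},{"offset":[0,0,0],"spin":-1},{"offset":[0,0,0],"spin":-1},{"offset":[0,0,0],"spin":-1},{"offset":[0,0,0],"spin":-1},{"offset":[0,0,0],"spin":-1},{"offset":[0,0,0],"spin":-1}]'; python3 m.py
```

```text
clock: 20.38
eef_pos: [574.0, 129.5, 71.8]
eef_rot: [-3.139, 0.005, 0.038]
wrist_force: [-4.2, 1.1, 4.1]
finger_gap: 43.9
[574.  129.5  71.8] yaw 2.16 F [-4.1  0.8  3.6] Mz [ 0.02 -0.03 -0.02 -0.02  0.01  0.01] mean -0.008 gap 43.7 t 20.6333
```

```bash
python3 -m crank '[{"offset":[0,0,0],"spin":0},{"offset":[0,0,0],"spin":0},{"offset":[0,0,0],"spin":0},{"offset":[0,0,0],"spin":0},{"offset":[0,0,0],"spin":0},{"offset":[0,0,0],"spin":0},{"offset":[0,0,0],"spin":0},{"offset":[0,0,0],"spin":0}]' 1; python3 st.py
python3 -m crank '[{"offset":[0,0,0.002],"spin":0},{"offset":[0,0,0.008],"spin":0},{"offset":[0,0,0.02],"spin":0},{"offset":[0,0,0.035],"spin":0},{"offset":[0,0,0.05],"spin":0},{"offset":[0,0,0.065],"spin":0},{"offset":[0,0,0.08],"spin":0},{"offset":[0,0,0.08],"spin":0}]'; python3 st.py
```

```text
clock: 21.35
eef_pos: [574.1, 129.4, 71.8]
eef_rot: [-3.139, 0.005, 0.038]
wrist_force: [0.6, -0.1, 1.6]
finger_gap: 92.6
POS [574.1 129.4  71.8] yaw 2.16 F [ 0.6 -0.1  1.6] M [0.035 0.01  0.005] gap 92.6 j6 1.69
clock: 22.02
eef_pos: [575.4, 129.7, 156.0]
eef_rot: [-3.139, -0.0, 0.038]
wrist_force: [0.3, -0.5, 1.0]
finger_gap: 93.8
POS [575.4 129.7 156. ] yaw 2.16 F [ 0.3 -0.5  1. ] M [ 0.034  0.011 -0.007] gap 93.8 j6 1.69
```

```bash
python3 -m crank '[{"offset":[-0.006,-0.012,0],"spin":0},{"offset":[-0.016,-0.031,0],"spin":0},{"offset":[-0.026,-0.051,0],"spin":0},{"offset":[-0.036,-0.07,0],"spin":0},{"offset":[-0.046,-0.09,0],"spin":0},{"offset":[-0.056,-0.11,0],"spin":0},{"offset":[-0.0595,-0.1165,0],"spin":0},{"offset":[-0.0595,-0.1165,0],"spin":0}]' 0; python3 st.py
python3 - <<'E'
from cell import manip
import cv2,numpy as np
from h import *
a=manip.camera("side")
cv2.imwrite("pics/side2.png",cv2.resize(a["pixels"][190:310,225:385,::-1],None,fx=5,fy=5,interpolation=cv2.INTER_CUBIC))
print((proj(a,[manip.read_state()["eef_pos"],[515.8,13.1,107],[574.8,128.9,102]])-[225,190]+.5)*5)
E
```

```text
clock: 22.68
eef_pos: [515.0, 11.7, 155.8]
eef_rot: [-3.139, 0.0, 0.036]
wrist_force: [-0.7, 0.2, 0.2]
finger_gap: 44.3
POS [515.   11.7 155.8] yaw 2.04 F [-0.7  0.2  0.2] M [ 0.037  0.013 -0.046] gap 44.3 j6 1.48
[[492.24030773 156.11180715]
 [491.4610626  239.74230173]
 [221.90975972 327.03524127]]
```

View pics/side2.png

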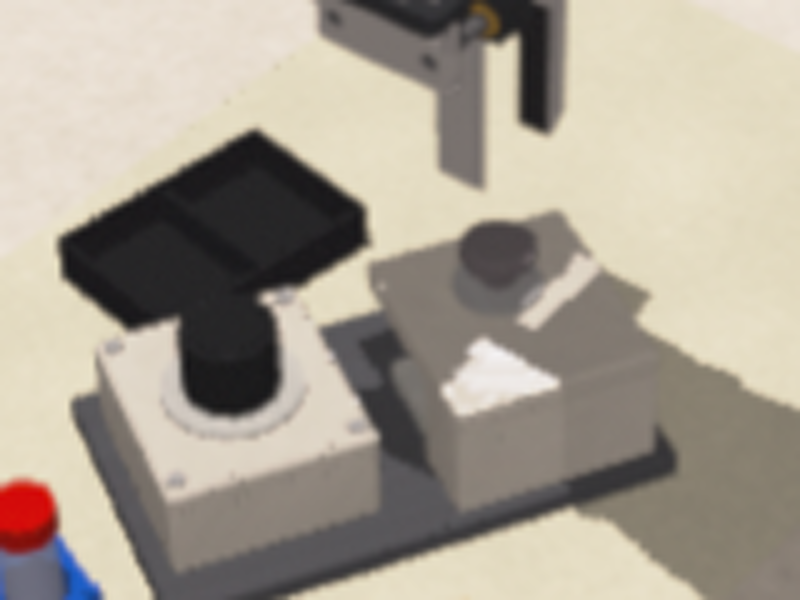

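The side view shows the dial at (228,350), clear and undisturbed. The ram head is at (498,243), about 1 px from my projection. I'll descend over it with the fingers shut.

```bash
python3 -m crank '[{"offset":[0,0.001,0],"spin":0},{"offset":[0,0.001,0],"spin":0},{"offset":[0,0.001,0],"spin":0},{"offset":[0,0.001,-0.008],"spin":0},{"offset":[0,0.001,-0.018],"spin":0},{"offset":[0,0.001,-0.028],"spin":0},{"offset":[0,0.001,-0.036],"spin":0},{"offset":[0,0.001,-0.04],"spin":0}]' 0; python3 st.py
python3 -m crank '[{"offset":[0,0,-0.003],"spin":0},{"offset":[0,0,-0.006],"spin":0},{"offset":[0,0,-0.009],"spin":0},{"offset":[0,0,-0.01],"spin":0},{"offset":[0,0,-0.01],"spin":0},{"offset":[0,0,-0.01],"spin":0},{"offset":[0,0,-0.01],"spin":0},{"offset":[0,0,-0.01],"spin":0}]'; python3 st.py
```

```text
clock: 23.4
eef_pos: [514.9, 13.8, 114.0]
eef_rot: [-3.138, 0.002, 0.036]
wrist_force: [0.5, -0.5, 0.3]
finger_gap: 0.5
POS [514.9  13.8 114. ] yaw 2.08 F [ 0.5 -0.5  0.3] M [-0.045  0.027 -0.013] gap 0.5 j6 1.49
clock: 24.07
eef_pos: [515.0, 13.8, 104.3]
eef_rot: [-3.138, 0.002, 0.036]
wrist_force: [-4.0, 0.5, 5.1]
finger_gap: 0.5
POS [515.   13.8 104.3] yaw 2.08 F [-4.   0.5  5.1] M [ 0.066  0.718 -0.066] gap 0.5 j6 1.49
```

```bash
python3 -m crank '[{"offset":[0,0,-0.001],"spin":0},{"offset":[0,0,-0.002],"spin":0},{"offset":[0,0,-0.003],"spin":0},{"offset":[0,0,-0.004],"spin":0},{"offset":[0,0,-0.005],"spin":0},{"offset":[0,0,-0.006],"spin":0},{"offset":[0,0,-0.007],"spin":0},{"offset":[0,0,-0.007],"spin":0}]'; python3 st.py
```

```text
clock: 24.73
eef_pos: [515.0, 13.8, 97.3]
eef_rot: [-3.138, 0.002, 0.036]
wrist_force: [-4.6, -0.6, 8.2]
finger_gap: 0.5
POS [515.   13.8  97.3] yaw 2.08 F [-4.6 -0.6  8.2] M [0.056 0.828 0.067] gap 0.5 j6 1.49
```

```bash
python3 -m crank '[{"offset":[0,0,-0.0003],"spin":0},{"offset":[0,0,-0.0006],"spin":0},{"offset":[0,0,-0.0009],"spin":0},{"offset":[0,0,-0.0012],"spin":0},{"offset":[0,0,-0.0012],"spin":0},{"offset":[0,0,-0.0012],"spin":0},{"offset":[0,0,-0.0012],"spin":0},{"offset":[0,0,-0.0012],"spin":0}]'; python3 st.py
```

```text
clock: 25.4
eef_pos: [515.2, 13.8, 97.2]
eef_rot: [-3.138, 0.001, 0.036]
wrist_force: [-8.7, 0.1, 17.7]
finger_gap: 0.5
POS [515.2  13.8  97.2] yaw 2.09 F [-8.7  0.1 17.7] M [ 0.026  1.9   -0.012] gap 0.5 j6 1.49
```

```bash
python3 -m crank '[{"offset":[0,0,-0.0005],"spin":0},{"offset":[0,0,-0.001],"spin":0},{"offset":[0,0,-0.0015],"spin":0},{"offset":[0,0,-0.0018],"spin":0},{"offset":[0,0,-0.0018],"spin":0},{"offset":[0,0,-0.0018],"spin":0},{"offset":[0,0,-0.0018],"spin":0},{"offset":[0,0,-0.0018],"spin":0}]'; python3 st.py
python3 -m crank '[{"offset":[0,0,0.002],"spin":0},{"offset":[0,0,0.005],"spin":0},{"offset":[0,0,0.009],"spin":0},{"offset":[0,0,0.014],"spin":0},{"offset":[0,0,0.024],"spin":0},{"offset":[0,0,0.04],"spin":0},{"offset":[0,0,0.06],"spin":0},{"offset":[0,0,0.08],"spin":0}]'; python3 st.py
```

```text
clock: 26.07
eef_pos: [515.3, 13.8, 97.0]
eef_rot: [-3.139, 0.0, 0.036]
wrist_force: [-13.7, -0.2, 26.2]
finger_gap: 0.2
POS [515.3  13.8  97. ] yaw 2.09 F [-13.7  -0.2  26.2] M [0.062 2.736 0.042] gap 0.2 j6 1.49
clock: 26.73
eef_pos: [515.3, 13.8, 178.2]
eef_rot: [-3.139, 0.0, 0.036]
wrist_force: [-0.0, -0.1, -0.5]
finger_gap: 1.0
POS [515.3  13.8 178.2] yaw 2.09 F [-0.  -0.1 -0.5] M [ 0.002 -0.012  0.029] gap 1.0 j6 1.49
```

Now clear the view a little and check the scene.

```bash
python3 -m crank '[{"offset":[-0.01,-0.02,0.01],"spin":0},{"offset":[-0.02,-0.05,0.02],"spin":0},{"offset":[-0.03,-0.08,0.02],"spin":0},{"offset":[-0.04,-0.11,0.02],"spin":0},{"offset":[-0.05,-0.14,0.02],"spin":0},{"offset":[-0.05,-0.16,0.02],"spin":0},{"offset":[-0.05,-0.17,0.02],"spin":0},{"offset":[-0.05,-0.17,0.02],"spin":0}]'
python3 - <<'E'
from cell import manip
import cv2,numpy as np
a=manip.camera("side"); cv2.imwrite("pics/side3.png",a["pixels"][:,:,::-1])
b=manip.camera("top"); o=cv2.imread("pics/top0.png")
d=cv2.absdiff(cv2.GaussianBlur(b["pixels"][:,:,::-1],(5,5),0),cv2.GaussianBlur(o,(5,5),0)).max(2)
print("changed near press",[(n,int((d[y0:y1,x0:x1]>40).sum())) for n,y0,y1,x0,x1 in[("rack",170,230,165,242),("tray",140,192,290,350),("tips",240,300,205,275),("jar",240,285,135,180),("press",180,270,245,300)]])
print(manip.search_frame(a,"ram_top")[:1])
E
```

```text
clock: 27.4
eef_pos: [465.4, -157.6, 198.5]
eef_rot: [-3.139, -0.001, 0.034]
wrist_force: [0.2, -1.0, -0.4]
finger_gap: 0.6
changed near press [('rack', 0), ('tray', 0), ('tips', 0), ('jar', 0), ('press', 0)]
[{'location': [508.3, 18.9, 106.0], 'conf': 0.69}]
```

View pics/side3.png

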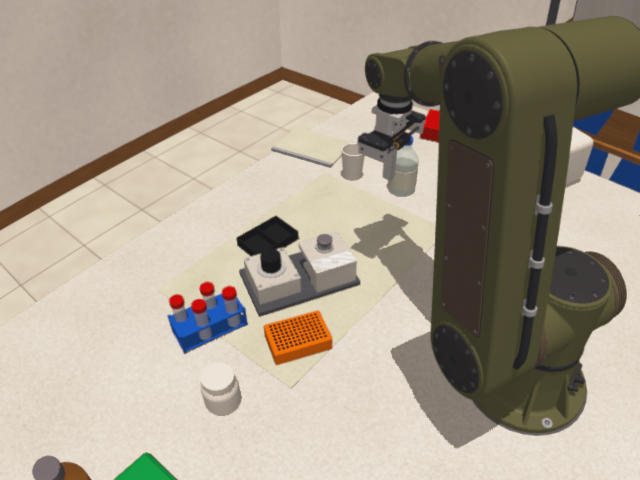

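The ram is up again (325,240). The dial (270,262) and the neighbouring items are where they were, and the gripper is clear.

```bash
python3 -c "from cell import manip; print(manip.sign_off())"
```

```text
the job is handed in; nothing more can be done
None
```

I turned the dial to its end stop, brought it back four clicks, pressed the ram fully down and let it come up, then handed the job in at about 27.5 s.

- **Dial to the stop:** I gripped it at 30 N and turned it anticlockwise through three clicks. At each one the torque faded as I turned on, from about 0.3 to 0.2 N m. At the next position it resisted with 0.56 N m only 5° (0.09 rad) past rest, which I took as the stop, so the dial started at position 3. I backed off at once.
- **Stop torque:** That reading is just above the 0.55 N m limit. The clicks also read about 0.15 N m above their stated torque, so I take the excess to be friction. The angle was less than half of the 0.2 rad that counts as forced.
- **Four clicks clockwise:** I counted these by angle, as 4 × 30°. The third and fourth rests read about -0.19 and -0.16 N m. A further 1° brought the torque to about 0, and I let go there. I did not probe the final rest again.
- **Ram:** The fingertips went down to z = 97 mm, which is the full 10 mm. The force there rose to 26 N with hardly any more movement, so it had bottomed. After release, the camera found the ram top at 106 mm, so it is up.
- **Rest of the bench:** Before and after top images show no change at the rack, tray, tip box, jar or the dial end of the press. The bottle, pen pot and pipette were not checked that way, but the arm passed well clear of them. The gripper touches nothing.

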